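# Knife-edge balance check of polishing carriers

### The job

Check the two polishing carriers in the sloping rack for balance, one at a time: set the V notch under the boss gently on the knife edge with the carrier lying across it and level, take the gripper off and let it settle for a second. Stand a carrier that stays level in the shallow wooden tray and one that drops an end in the deep steel scrap tray, each put away before you try the next. Lower them in, do not drop them, and leave the other tools and stones on the bench where they are.

Things in the scene. Friction and masses are not known exactly. Their poses are not given: they have to be found in the camera images.
- carrier_1: cast polishing carrier, 180 mm long (x), 42 wide, 82 tall, about 0.45 kg: middle boss, an arm sloping down each way, a round foot (42 mm dia) at each end. Origin: root of the 90-degree V notch (14 mm deep, 28 wide) that runs along y under the boss, mid-width; z up when it stands. Feet centred at x = +-69, flat bottoms at z = -46 mm. Starts in a rack bay, lengthwise up the slope, +x end uppermost
- carrier_2: a second carrier, same shape, look and axes as carrier_1, in the other bay of the rack (which one is in which bay varies). In either of them one end may be overweight, which cannot be seen
- carrier_1_grip (a point): grip point of carrier_1, on its boss 25 mm above the notch root. The boss has flat side faces 30 mm apart (y = +-15 mm), 30 mm long in x, from 2 to 36 mm above the notch root; with fingertips no lower than the notch root they clear the blade and the tray walls
- carrier_2_grip (a point): the same point on carrier_2
- knife: straight steel knife edge of the balance stand, fixed, 64 mm long, rounded to 1.5 mm radius, 85 mm above the bench. Origin: middle of the edge; it runs along y; x level across it, z up. Seat a carrier with its notch root at this point (it comes to rest 0.6 mm above it), carrier x along knife x, either way round
- stand: fixed iron base of the balance, 224 (x) x 90 (y) mm, top at z = 12 mm, rubber pads 3 mm thick at x = +-69 mm under a carrier's feet, slim upright under the blade. Origin: centre of the underside; axes parallel to the knife's. An even carrier let go level on the edge stays within a few degrees of level; an overweight end drops within a second until its foot lands on the base, 17 degrees, and stays
- rack: fixed sheet-steel rack, 226 mm wide (y), 195 mm deep (x), its surface rising to +x (away from the robot) at 27 degrees, from 22 mm above the bench at the front lip (x = -100 mm) to 120 mm at the back. Two bays side by side, centred at y = +55 and -55 mm, with 12 mm high strips between and beside them and a 20 mm front lip. Origin at the centre of the underside, on the bench
- ready_tray: shallow plywood tray for carriers that pass, fixed, 230 x 112 mm outside, 6 mm walls, 20 mm high, floor 6 mm thick. Origin at the centre of the underside, x along the length, z up
- scrap_tray: deep dark sheet-steel tray for rejects, fixed, 230 x 112 mm outside, 3 mm walls, 45 mm high, floor 3 mm thick, a wire handle at each end. Origin at the centre of the underside, x along the length, z up
- mallet: bystander: carving mallet lying, 220 mm long, 72 mm across the round dark head. Origin under its middle
- claw_chisel: bystander: steel claw chisel lying, 222 mm long, 18 mm high. Origin under its middle, x along it
- flat_chisel: bystander: steel flat chisel lying, 222 mm long, 18 mm high. Origin under its middle, x along it
- dividers: bystander: steel dividers lying, 185 mm long. Origin under its middle
- dust_brush: bystander: flat brush lying, 190 mm long, 20 mm high. Origin under its middle
- rubbing_stone: bystander: grey rubbing stone 85 x 55 x 35 mm. Origin under its middle
- sample_stone: bystander: limestone block 70 x 70 x 40 mm with a 11 mm carved rosette on top. Origin under its middle

How it is judged:
On the way, in this order (a step that is already met when the one before it is completed fails the run):
1. one carrier rests by its notch on the knife edge, let go and settled (level if sound, one end down if not) (((x of carrier_2 in the frame of knife between -0.004 and 0.004 m and y of carrier_2 in the frame of knife between -0.03 and 0.03 m and z of carrier_2 in the frame of knife between -0.004 and 0.006 m and contact force between each of the fingers, the arm and carrier_2 below 0.05 N and angular speed of carrier_2 below 0.15 rad/s and angle between carrier_2's own z axis and vertical below 0.14 rad) or (x of carrier_1 in the frame of knife between -0.004 and 0.004 m and y of carrier_1 in the frame of knife between -0.03 and 0.03 m and z of carrier_1 in the frame of knife between -0.004 and 0.006 m and contact force between each of the fingers, the arm and carrier_1 below 0.05 N and angular speed of carrier_1 below 0.15 rad/s and angle between carrier_1's own z axis and vertical above 0.2 rad))), for 0.5 s.
2. the first carrier stands in its proper tray and the other one rests by its notch on the knife edge, let go and settled ((((x of carrier_1 in the frame of scrap_tray between -0.035 and 0.035 m and y of carrier_1 in the frame of scrap_tray between -0.045 and 0.045 m and z of carrier_1 in the frame of scrap_tray between 0.035 and 0.06 m and angle between carrier_1's own z axis and vertical below 0.15 rad and contact force between each of the fingers, the arm and carrier_1 below 0.05 N and linear speed of carrier_1 below 0.05 m/s) and (x of carrier_2 in the frame of knife between -0.004 and 0.004 m and y of carrier_2 in the frame of knife between -0.03 and 0.03 m and z of carrier_2 in the frame of knife between -0.004 and 0.006 m and contact force between each of the fingers, the arm and carrier_2 below 0.05 N and angular speed of carrier_2 below 0.15 rad/s and angle between carrier_2's own z axis and vertical below 0.14 rad)) or ((x of carrier_2 in the frame of ready_tray between -0.035 and 0.035 m and y of carrier_2 in the frame of ready_tray between -0.045 and 0.045 m and z of carrier_2 in the frame of ready_tray between 0.035 and 0.06 m and angle between carrier_2's own z axis and vertical below 0.15 rad and contact force between each of the fingers, the arm and carrier_2 below 0.05 N and linear speed of carrier_2 below 0.05 m/s) and (x of carrier_1 in the frame of knife between -0.004 and 0.004 m and y of carrier_1 in the frame of knife between -0.03 and 0.03 m and z of carrier_1 in the frame of knife between -0.004 and 0.006 m and contact force between each of the fingers, the arm and carrier_1 below 0.05 N and angular speed of carrier_1 below 0.15 rad/s and angle between carrier_1's own z axis and vertical above 0.2 rad)))), for 0.5 s.
At the end, for the whole second after the job is handed in: the carrier that stayed level stands on its feet in the shallow wooden tray and the one that dropped an end stands on its feet in the deep steel tray (within about 8 degrees of level, origin within 35 mm lengthwise and 45 mm crosswise of the tray's centre), both let go and at rest (x of carrier_2 in the frame of ready_tray between -0.035 and 0.035 m and y of carrier_2 in the frame of ready_tray between -0.045 and 0.045 m and z of carrier_2 in the frame of ready_tray between 0.035 and 0.06 m and angle between each of carrier_2, carrier_1's own z axis and vertical below 0.15 rad and contact force between each of the fingers, the arm and carrier_2 below 0.05 N and linear speed of each of carrier_2, carrier_1 below 0.05 m/s and x of carrier_1 in the frame of scrap_tray between -0.035 and 0.035 m and y of carrier_1 in the frame of scrap_tray between -0.045 and 0.045 m and z of carrier_1 in the frame of scrap_tray between 0.035 and 0.06 m and contact force between each of the fingers, the arm and carrier_1 below 0.05 N); the robot touches nothing.
It fails at once if a carrier is dropped or thrown (faster than 0.7 m/s out of the hand, a fall of some 25 mm) ((linear speed of carrier_2 above 0.7 m/s and contact force between each of the fingers, the arm and carrier_2 below 0.05 N) or (linear speed of carrier_1 above 0.7 m/s and contact force between each of the fingers, the arm and carrier_1 below 0.05 N)).
It fails at once if the knife edge is forced (more than 60 N between a carrier and the blade) (contact force between knife and carrier_2 above 60 N or contact force between knife and carrier_1 above 60 N).
It fails at once if a bystander is shifted by more than 25 mm (distance of any of mallet, claw_chisel, flat_chisel, dividers, dust_brush, rubbing_stone, sample_stone from where it was at the start of the episode above 0.025 m).
It also fails if it takes over 72 s, if anything falls off the work surface, if the arm or the gripper's body presses on something with over 40 N, if the wrist force passes 120 N, or if a joint passes its speed limit or range.

### The arm

A 6-joint arm with a two-finger parallel gripper is mounted at the origin on the work surface. World frame = base frame: x ahead of the robot, y to its left, z up, the work surface at z = 0. Lengths are in m, angles in rad, forces in N, time in s.
With the tool pointing down it reaches from about 0.35 to 0.775 m from the base axis. Payload 5.5 kg.
Tool frame: the origin (TCP) lies where the fingers leave the gripper's body, on its centre line; the fingertips stand 73 mm ahead of it and the grasp point (between the pads) lies 54 mm ahead of it; z points along the fingers, y is the line along which they close (so a half turn about z gives the same grasp; the last joint's range is limited). The gripper opens to 85 mm and grips with 20 to 120 N. Pads are 22 mm wide; open, the fingers measure 114 mm over their backs; the gripper's body (76 mm by 85 mm) begins 54 mm behind the grasp point. The pads swing forward as they close: fully open they stand 13 mm farther back than shut.
Start: joints at [1.052, 0.313, 0.046, 1.304, 0, 1.431], TCP at [0.213, 0.534, 0.304] pointing down, gripper open.
Joint ranges: [-2.76, 2.76], [-0.86, 1.69], [-1.03, 1.26], [-2.2, 2.34], [-1.47, 1.5], [-3.14, 3.14]. Speed limits (rad/s): [2.57, 2.57, 3.14, 3.14, 3.14, 3.14].

### API

Orientations are given as a rotation vector (axis times angle).
In Python, from bench import robot gives the robot as it stands.
- The arm moves only by the tool play_rows, never from a script. Its argument "targets" is a list of rows, each an object with "translation": the shift along the tool's x, y, z in cm, a list of three; "spin": the turn about the tool's z in rad. A call has 1 to 12 rows; each row shifts and turns the commanded pose from where the row before left it, along the tool's axes as they then stand; what a row does not reach is not made up. A row lasts 1/8 s, in which the tool goes at most 62.5 mm and 10.7 degrees, less where a joint would pass 70% of its speed; a pose out of reach is approached as far as the arm can. A call with a gripper value outside its range is refused whole. "fingers" is the closure, from 0 (fully open) to 1 (shut), set as the call begins (left out, the last holds). The fingers move at their own pace and stop on an object; the grip force is fixed at half the most. Time passes only in rows, so rows that do not move let the fingers close. It gives the time, the measured TCP pose, the force, the opening and the grip force at its end, in the units of the state.
- robot.sense(): the state, without advancing time (a new reading comes with each control period).
- robot.capture(name): name is "scene" or "top" or "wrist"; returns a dict with "pixels" (480x640x3 uint8, red, green, blue), "range_z" (480x640 float32, m along the optical axis (not along the pixel's ray), 0 where there is no reading), "mtx" (3x3 intrinsics, pixels), "D" ([k1, k2, p1, p2, k3] as OpenCV has them; the pictures are not rectified), "T" (4x4, takes a point from camera to world coordinates). Camera axes: x right, y down, z forward; pixel columns grow to the right and rows downward; lengths in m; the calibration is good to about 2 mm. A picture is of the moment at which its call begins.
- robot.sign_off(): hands the job in; it is judged then, once.
The state is a dict: "clock": time; "qpos": joint angles; "joint_velocities": joint speeds; "joint_torque": joint torques, N m; "ee_pos": TCP position; "ee_rot": TCP orientation; "ft_force": force on the tool from outside, world axes, zero at the start; "torque": the same for the moment, N m; "grip_width": opening from 0.0 (shut) to 1.0 (fully open); "grasp_force": force on a finger pad.
Only numpy, scipy, OpenCV 4.12 (cv2) and the standard library are available. Lean on these libraries where they do the work, as an engineer would, in place of code of your own. Each camera call takes 0.05 s, during which the arm holds its last target. There are 200 camera calls.

## Working session

There is one attempt and no reset: what is moved stays moved. The work goes in short steps, Python scripts to look and compute and a tool call to move; the robot and the scene stay as the last step left them, time stands still between calls to the robot, and variables do not carry over. Pictures are saved under pics/ and viewed, at most 10 in all, crops included, and the job is handed in when it is done.

Besides the shell and the picture viewer there is one more tool, called as a command line: name --argument value ..., lists and objects as JSON in quotes. play_rows: Moves the arm, as the interface text tells. Its arguments: {"type":"object","properties":{"targets":{"type":"array"},"fingers":{"type":"number"}},"required":["targets"]}

```bash
mkdir -p pics; ls; cat > h.py <<'E'
import numpy as np,cv2
from bench import robot
def save(c,n): cv2.imwrite('pics/'+n,cv2.cvtColor(c['pixels'],cv2.COLOR_RGB2BGR))
def cloud(c):
    z=c['range_z']; v,u=np.mgrid[0:480,0:640]
    p=cv2.undistortPoints(np.stack([u,v],-1).reshape(-1,1,2).astype(float),c['mtx'],c['D']).reshape(480,640,2)
    P=np.dstack([p*z[...,None],z])
    W=P@c['T'][:3,:3].T+c['T'][:3,3]; W[z==0]=np.nan
    return W
E
python3 - <<'E'
from h import *
for n in ['top','scene']:
    c=robot.capture(n); save(c,n+'0.png'); np.save(n+'0.npy',cloud(c)); print(c['T'])
print(robot.sense())
E
```

```text
pics
[[ 0.02770563 -0.99321486  0.11294533  0.43035602]
 [-0.99901402 -0.03143271 -0.03135253 -0.01715335]
 [ 0.03468998 -0.11196532 -0.99310643  1.1446277 ]
 [ 0.          0.          0.          1.        ]]
[[-0.07660833  0.81274342 -0.57756324  1.36577591]
 [ 0.99694131  0.05345386 -0.05701494  0.02381513]
 [-0.01546553 -0.58016448 -0.8143525   1.22372077]
 [ 0.          0.          0.          1.        ]]
{'clock': 0.1, 'qpos': array([1.05239040e+00, 3.13932336e-01, 4.50998332e-02, 1.30357303e+00,
       3.03565475e-06, 1.43117709e+00]), 'joint_velocities': array([ 0.00046539, -0.00085029,  0.00226023,  0.00279573,  0.00048352,
       -0.00050449]), 'joint_torque': array([ 2.90753662e-03, -4.81723595e+01,  2.99244708e+01,  1.26588723e-02,
       -1.37147144e-04,  6.94643703e-06]), 'ee_pos': array([0.2124877 , 0.53394899, 0.30309689]), 'ee_rot': array([-5.91347454e-01, -3.08490229e+00,  2.39021817e-03]), 'ft_force': array([ 0.28255176, -0.98433455,  0.92963362]), 'torque': array([ 0.02074569, -0.0208227 ,  0.04063241]), 'grasp_force': 0.0, 'grip_width': 1.0006288869078441}
```

View pics/top0.png

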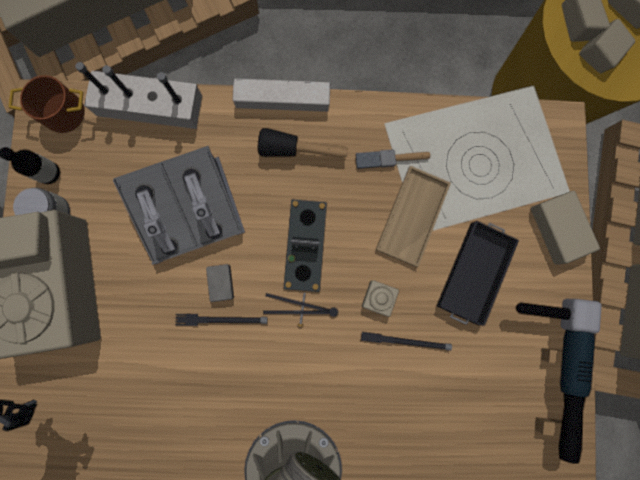

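View pics/scene0.png

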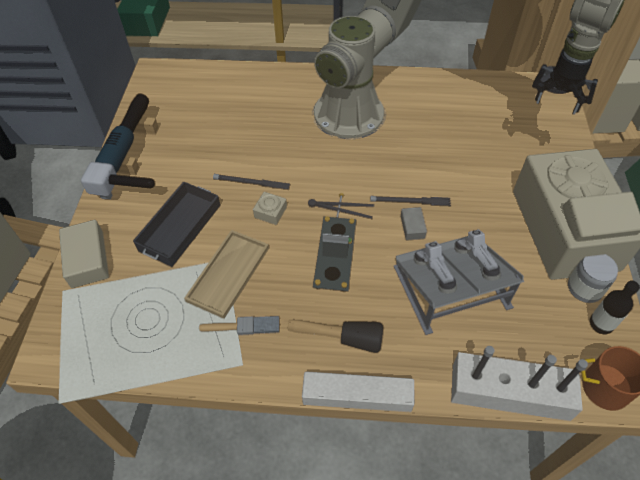

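The top view shows the rack at (180,205) with its two carriers, the stand at (305,245), the ready tray at (413,215) and the scrap tray at (478,273). The bystanders are the mallet (300,147), brush (393,158), rubbing stone (220,284), dividers (303,306), sample stone (380,298) and chisels at (222,320) and (405,342). In the scene view the carriers lie with their upper ends away from the robot.

```bash
cat > m.py <<'E'
from h import *
W=np.load('top0.npy')
def reg(u0,v0,u1,v1,f):
    P=W[v0:v1,u0:u1].reshape(-1,3); P=P[np.isfinite(P).all(1)]; return P[f(P)]
def rect(n,P):
    P=P[:,:2]
    r=cv2.minAreaRect((P*1000).astype(np.float32)); b=cv2.boxPoints(r)
    e=[b[1]-b[0],b[2]-b[1]]; e=max(e,key=np.linalg.norm)
    print(n,len(P),'c',np.round(r[0],1),'size',np.round(r[1],1),'yaw(long)',round(np.degrees(np.arctan2(e[1],e[0])),1))
rect('stand',reg(278,190,335,300,lambda P:(P[:,2]>.006)&(P[:,2]<.022)))
rect('blade',reg(285,215,328,275,lambda P:(P[:,2]>.07)))
rect('ready',reg(372,160,455,272,lambda P:(P[:,2]>.013)&(P[:,2]<.024)))
rect('scrap',reg(430,215,525,330,lambda P:(P[:,2]>.036)&(P[:,2]<.05)))
R=reg(105,140,250,270,lambda P:P[:,2]>.012); rect('rack',R)
# plane by ransac
rng=np.random.default_rng(0);best=0
for _ in range(400):
    a,b,c=R[rng.choice(len(R),3,False)]; n=np.cross(b-a,c-a); n/=np.linalg.norm(n)+1e-12; n*=np.sign(n[2])
    k=np.abs((R-a)@n)<.002
    if k.sum()>best: best=k.sum();Q=R[k]
o=Q.mean(0);n=np.linalg.svd(Q-o,full_matrices=0)[2][2];n*=np.sign(n[2])
print('plane',best,n,'tilt',np.degrees(np.arccos(n[2])),'upslope yaw',np.degrees(np.arctan2(-n[1],-n[0])),o)
h=(R-o)@n
C=R[(h>.02)&(h<.1)]; _,lab,cen=cv2.kmeans(C.astype(np.float32),2,None,(3,50,1e-5),5,0)
for i in range(2):
    c=C[lab[:,0]==i]; hh=(c-o)@n; rect('car%d'%i,c); t=c[hh>hh.max()-.005]
    s=np.array([-n[0],-n[1]]);s/=np.linalg.norm(s); 
    # root: boss top is 82mm above surface
    tc=np.median(t,0); print(' top',np.round(tc*1000,1),'hmax',hh.max(),len(t),'grip',np.round((tc-n*.011)*1000,1))
    rect('  toprect',t)
E
python3 m.py; python3 - <<'E'
import cv2
i=cv2.imread('pics/top0.png')
cv2.imwrite('pics/c1.png',cv2.resize(i[140:300,105:335],None,fx=3.4,fy=3.4,interpolation=cv2.INTER_CUBIC))
E
```

```text
stand 2977 c [537.6 -14.8] size [264.5 135.8] yaw(long) 1.0
blade 134 c [539.6 -11.2] size [64.7 11. ] yaw(long) 87.0
ready 902 c [ 621.  -276.4] size [283.4 196.4] yaw(long) 2.6
scrap 795 c [ 480.8 -434.2] size [120.5 252.3] yaw(long) -22.7
rack 9368 c [580.4 270.8] size [276.6 227.4] yaw(long) 22.1
plane 4031 [-0.42703446 -0.17087082  0.8879441 ] tilt 27.38396985701248 upslope yaw 21.808006670013185 [0.62832148 0.28638888 0.07703691]
car0 1141 c [580.8 205. ] size [219.8 123.2] yaw(long) 2.3
 top [591.3 219.8 140.7] hmax 0.08676766947378271 89 grip [596.  221.7 131. ]
  toprect 89 c [592.1 218.7] size [24.9 29.4] yaw(long) -64.9
car1 1085 c [569.9 338.9] size [161.8  90.3] yaw(long) 22.8
 top [551.2 323.2 141. ] hmax 0.08664391155980564 97 grip [555.9 325.1 131.2]
  toprect 97 c [551.2 322.2] size [25.9 29. ] yaw(long) -67.2
```

View pics/c1.png

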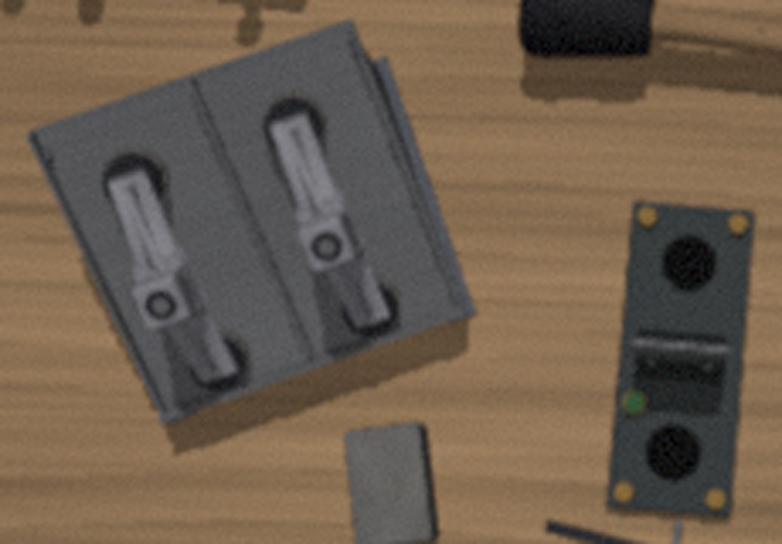

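The crop shows the boss tops at crop (161,304) and (327,246). The stand corners are (635,203), (755,212), (733,517) and (608,510), and the blade edge runs from about (635,338) to (728,350). I'll intersect those pixels with their known heights.

```bash
cat >> h.py <<'E'
def ray(c,px,z):
    p=cv2.undistortPoints(np.array(px,float).reshape(-1,1,2),c['mtx'],c['D']).reshape(-1,2)
    d=np.c_[p,np.ones(len(p))]@c['T'][:3,:3].T; o=c['T'][:3,3]
    return o+d*((np.asarray(z)-o[2])/d[:,2])[:,None]
E
python3 - <<'E'
from h import *
c=robot.capture('top')
cr=lambda L:[(105+(u-.5)/3.4,140+(v-.5)/3.4) for u,v in L]
def q(n,px,z):
    P=ray(c,px,np.full(len(px),z))*1000; e1=(P[0]+P[1]-P[2]-P[3])/2; e2=(P[1]+P[2]-P[0]-P[3])/2
    print(n,np.round(P[:,:2].mean(0),1),np.linalg.norm(e1),np.linalg.norm(e2),'yaw',np.degrees(np.arctan2(e1[1],e1[0])))
q('stand',cr([(635,203),(755,212),(733,517),(608,510)]),.012)
q('ready',[(413,166),(451,186),(413,268),(377,248)],.02)
q('scrap',[(475,223),(518,237),(482,325),(437,311)],.045)
print('blade',ray(c,cr([(635,340),(728,350)]),[.085,.085]))
print('boss',ray(c,cr([(161,304),(327,246)]),[.141,.141]))
W=np.load('top0.npy'); P=W[215:275,285:328].reshape(-1,3); print(np.nanpercentile(P[:,2],[90,99,100]))
R=W[140:270,105:250].reshape(-1,3)
for b in ([.5913,.2198],[.5512,.3232]):  # carrier axis from slices along yaw ~22
    s=np.array([.927,.375]); t=np.array([-.375,.927]); d=R[:,:2]-b; 
    print([ (k,round(float(np.median((d@t)[m])*1000,),1)) for k in range(-50,90,20) for m in [(abs(d@s-k/1000)<.008)&(abs(d@t)<.04)&(R[:,2]>.0770+.481*((R[:,0]-.6283)*s[0]+(R[:,1]-.2864)*s[1])*1.077+.02)] if m.sum()>5])
E
```

```text
stand [536.8 -12.9] 222.98136042943642 88.74856400520022 yaw -2.7406720994263125
ready [ 616.5 -278.6] 228.64620920532934 104.43717691411845 yaw -23.72640509705616
scrap [ 478.4 -431.5] 234.1589021513205 112.87825840720843 yaw -23.461768548801004
blade [[ 0.54175831  0.01966778  0.085     ]
 [ 0.53692689 -0.0434546   0.085     ]]
boss [[0.54945904 0.32165067 0.141     ]
 [0.59037578 0.21768126 0.141     ]]
[0.04198276 0.08422639 0.08993626]
[(-50, -0.6), (-30, -3.0), (-10, -3.0), (10, -4.2), (30, -1.3), (50, -1.9), (70, -1.1)]
[(-50, 0.6), (-30, -3.3), (-10, -3.5), (10, -7.4), (30, -2.3), (50, -2.2), (70, -1.9)]
```

```bash
cat >> h.py <<'E'
from scipy.spatial.transform import Rotation as Ro
def plan(x,y,z,yaw):
    """grasp-point goal (m) and carrier-x yaw (deg); spin first, then shift (cm) in the new tool axes"""
    s=robot.sense(); R=Ro.from_rotvec(s['ee_rot']).as_matrix()
    cur=np.degrees(np.arctan2(R[1,1],R[0,1])); d=(yaw+90-cur+90)%180-90
    sp=-np.radians(d); R2=R@Ro.from_rotvec([0,0,sp]).as_matrix()
    g=s['ee_pos']+R[:,2]*.054
    t=R2.T@(np.array([x,y,z])-g)*100
    print('grasp',np.round(g,4),'carYaw',round(cur-90,2),'tilt',np.round(R[:2,2],4),'-> spin',round(sp,3),'shift',np.round(t,2),'F',np.round(s['ft_force'],1),'t',s['clock'],'w',round(s['grip_width'],3))
E
python3 -c "
from h import *
plan(.556,.325,.22,22)"
```

```text
grasp [0.2125 0.5339 0.2492] carYaw -21.71 tilt [-0.0007 -0.0012] -> spin -0.763 shift [-24.03 -32.24   2.92] F [ 0.2 -0.4 -0.1] t 0.15 w 1.002
```

play_rows --targets '[{"translation": [0, 0, 0], "spin": -0.153}, {"translation": [0, 0, 0], "spin": -0.153}, {"translation": [0, 0, 0], "spin": -0.153}, {"translation": [0, 0, 0], "spin": -0.152}, {"translation": [0, 0, 0], "spin": -0.152}, {"translation": [-3.4, -4.6, 0.4], "spin": 0}, {"translation": [-3.4, -4.6, 0.4], "spin": 0}, {"translation": [-3.4, -4.6, 0.4], "spin": 0}, {"translation": [-3.4, -4.6, 0.4], "spin": 0}, {"translation": [-3.4, -4.6, 0.4], "spin": 0}, {"translation": [-3.4, -4.6, 0.4], "spin": 0}, {"translation": [-3.4, -4.6, 0.4], "spin": 0}]'

```text
clock: 1.65
ee_pos: [0.5553, 0.3237, 0.2755]
ee_rot: [0.6, -3.083, -0.0]
ft_force: [0.1, 1.3, -0.1]
grip_width: 1.003
grasp_force: 0.0
```

```bash
python3 -c "
from h import *
plan(.556,.325,.131,22)
c=robot.capture('wrist'); save(c,'w1.png'); np.save('w1.npy',cloud(c))"
```

```text
grasp [0.5553 0.3237 0.2215] carYaw 22.01 tilt [-0.0004  0.    ] -> spin 0.0 shift [-0.12  0.09  9.05] F [ 0.1  1.3 -0.1] t 1.65 w 1.003
```

View pics/w1.png

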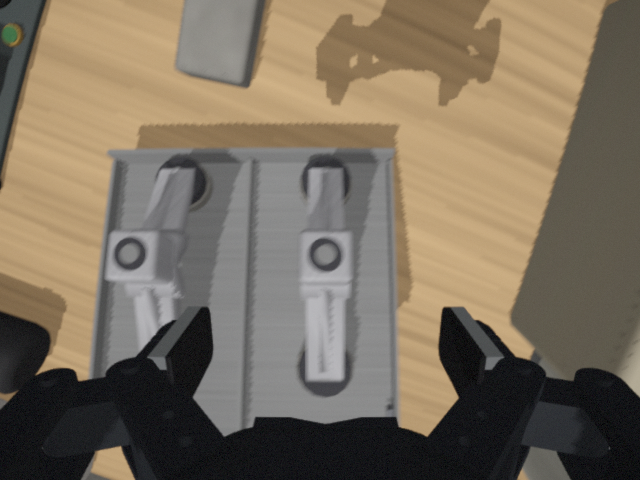

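The wrist view shows the target boss top at (326,253), laterally midway between the fingers (212 and 440). The carrier is aligned with the image columns, so the yaw is right.

```bash
python3 -c "
from h import *
W=np.load('w1.npy')
b=W[235:270,305:348].reshape(-1,3); print(np.nanmedian(b,0)); print(W[258:272:2,326].round(4))
c=W[240,310:344]; print(c[::6].round(4)); 
b2=W[240:268,112:150].reshape(-1,3); print(np.nanmedian(b2,0))
t=ray(robot.capture('wrist'),[(326,253)],[.141]); print(t)"
```

```text
[0.55000277 0.32089502 0.13920975]
[[0.5527 0.322  0.141 ]
 [0.5536 0.3223 0.1417]
 [0.5545 0.3227 0.1424]
 [0.5556 0.3231 0.1424]
 [0.5567 0.3236 0.1423]
 [0.5572 0.3238 0.144 ]
 [0.5584 0.3242 0.1438]]
[[0.548  0.3103 0.135 ]
 [0.5468 0.3135 0.1346]
 [0.5454 0.3166 0.1354]
 [0.5439 0.3196 0.1362]
 [0.5428 0.3228 0.1356]
 [0.5418 0.3261 0.1344]]
[0.59236666 0.2180292  0.13997715]
[[0.55590207 0.31624515 0.141     ]]
```

play_rows --targets '[{"translation": [0, 0, 4.5], "spin": 0}, {"translation": [0, 0, 3.0], "spin": 0}, {"translation": [0, 0, 1.6], "spin": 0}, {"translation": [0, 0, 0], "spin": 0}]'

```text
clock: 2.25
ee_pos: [0.5531, 0.325, 0.1838]
ee_rot: [0.6, -3.081, 0.001]
ft_force: [0.3, -0.6, -0.2]
grip_width: 1.002
grasp_force: 0.0
```

play_rows --fingers 1 --targets '[{"translation": [0, 0, 0], "spin": 0}, {"translation": [0, 0, 0], "spin": 0}, {"translation": [0, 0, 0], "spin": 0}, {"translation": [0, 0, 0], "spin": 0}, {"translation": [0, 0, 0], "spin": 0}, {"translation": [0, 0, 0], "spin": 0}]'

```text
clock: 3.0
ee_pos: [0.5544, 0.325, 0.1861]
ee_rot: [-0.599, 3.082, 0.0]
ft_force: [-1.0, -1.1, 5.1]
grip_width: 0.34
grasp_force: 60.6
```

play_rows --targets '[{"translation": [0, 0, -1], "spin": 0}, {"translation": [0, 0, -3], "spin": 0}, {"translation": [0, 0, -3.5], "spin": 0}, {"translation": [0, 0, -3], "spin": 0}]'

```text
clock: 3.5
ee_pos: [0.5535, 0.3248, 0.2901]
ee_rot: [0.599, -3.082, 0.0]
ft_force: [0.4, 0.6, -6.4]
grip_width: 0.342
grasp_force: 60.0
```

```bash
python3 -c "
from h import *
plan(.58,-.134,.22,-8)"
```

```text
grasp [0.5533 0.3247 0.2361] carYaw 22.01 tilt [-0.0022 -0.0007] -> spin 0.524 shift [ -9.03 -45.05   1.64] F [ 0.4  0.6 -6.4] t 3.5 w 0.342
```

play_rows --targets '[{"translation": [0, 0, 0], "spin": 0.131}, {"translation": [0, 0, 0], "spin": 0.131}, {"translation": [0, 0, 0], "spin": 0.131}, {"translation": [0, 0, 0], "spin": 0.131}, {"translation": [-1.1, -5.6, 0], "spin": 0}, {"translation": [-1.1, -5.6, 0], "spin": 0}, {"translation": [-1.1, -5.6, 0], "spin": 0}, {"translation": [-1.1, -5.6, 0], "spin": 0}, {"translation": [-1.1, -5.6, 0], "spin": 0}, {"translation": [-1.1, -5.6, 0], "spin": 0}, {"translation": [-1.1, -5.6, 0], "spin": 0}, {"translation": [-1.1, -5.6, 0], "spin": 0}]'

```text
clock: 5.0
ee_pos: [0.578, -0.1325, 0.289]
ee_rot: [-0.219, -3.132, -0.002]
ft_force: [0.4, -0.2, -5.7]
grip_width: 0.342
grasp_force: 61.2
```

```bash
python3 -c "
from h import *
plan(.58,-.134,.11,-8)
c=robot.capture('scene'); cv2.imwrite('pics/s2.png',cv2.resize(cv2.cvtColor(c['pixels'],4)[120:330,150:430],None,fx=2.5,fy=2.5))"
```

```text
grasp [ 0.5778 -0.1324  0.235 ] carYaw -8.01 tilt [-0.0021  0.0012] -> spin -0.0 shift [-0.26 -0.14 12.5 ] F [ 0.4 -0.2 -5.7] t 5.0 w 0.342
```

View pics/s2.png

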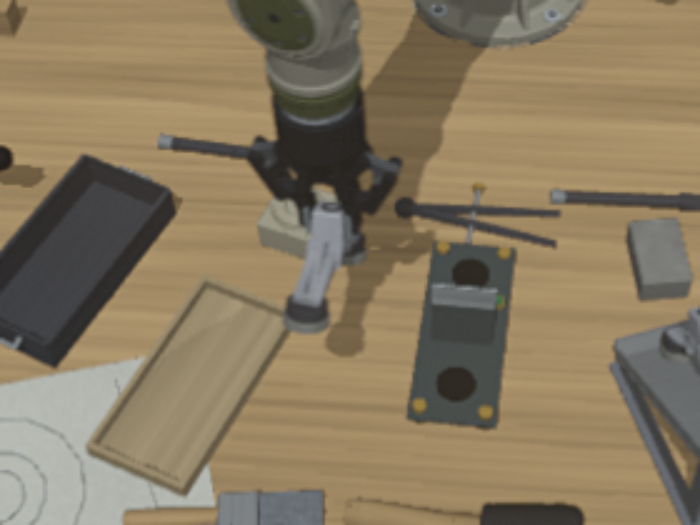

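play_rows --targets '[{"translation": [0, 0, 4], "spin": 0}, {"translation": [0, 0, 5], "spin": 0}, {"translation": [0, 0, 3], "spin": 0}, {"translation": [0, 0, 0.8], "spin": 0}, {"translation": [0, 0, 0.8], "spin": 0}, {"translation": [0, 0, 0.5], "spin": 0}]'

```text
clock: 5.8
ee_pos: [0.5843, -0.1317, 0.1544]
ee_rot: [0.218, 3.119, -0.002]
ft_force: [8.6, 1.1, 16.0]
grip_width: 0.335
grasp_force: 65.1
```

play_rows --targets '[{"translation": [0, 0, 0.4], "spin": 0}, {"translation": [0, 0, 0.4], "spin": 0}, {"translation": [0, 0, 0.4], "spin": 0}]'

```text
clock: 6.18
ee_pos: [0.5911, -0.1331, 0.1479]
ee_rot: [0.216, 3.102, -0.005]
ft_force: [15.9, 1.3, 24.9]
grip_width: 0.337
grasp_force: 67.6
```

play_rows --targets '[{"translation": [-1, 0, 0.1], "spin": 0}, {"translation": [-0.8, 0, 0.3], "spin": 0}, {"translation": [-0.8, 0, 0.3], "spin": 0}, {"translation": [-0.6, 0, 0.3], "spin": 0}, {"translation": [-0.6, 0, 0.3], "spin": 0}, {"translation": [0, 0, 0.2], "spin": 0}]'

```text
clock: 6.92
ee_pos: [0.6162, -0.1359, 0.1262]
ee_rot: [0.219, 3.133, -0.001]
ft_force: [-12.1, 7.7, 40.1]
grip_width: 0.341
grasp_force: 69.8
```

```bash
python3 -c "
from h import *
plan(.58,-.134,.071,-8)
c=robot.capture('scene'); cv2.imwrite('pics/s3.png',cv2.resize(cv2.cvtColor(c['pixels'],4)[140:330,220:400],None,fx=3,fy=3))"
```

```text
grasp [ 0.6162 -0.1359  0.0722] carYaw -7.99 tilt [ 0.0007 -0.0006] -> spin 0.0 shift [ 3.61 -0.31  0.12] F [-12.1   7.7  40.1] t 6.925 w 0.341
```

View pics/s3.png

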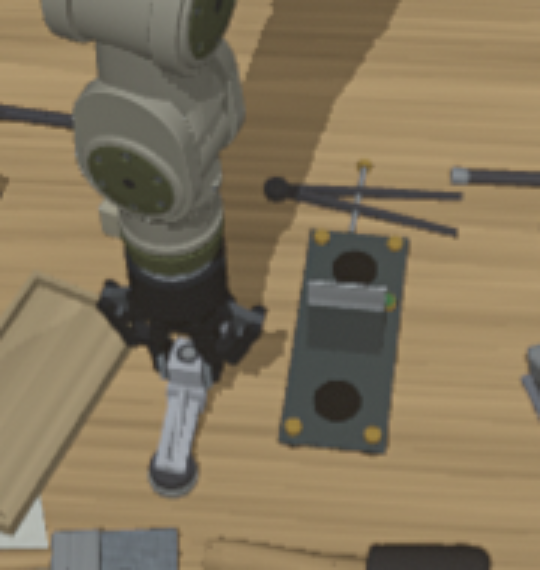

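The crop shows the carrier standing flat beside the stand. The contact force jumped at grip height 72 mm, so both feet are down. I'll lift it and check its tilt with the wrist depth image.

play_rows --targets '[{"translation": [0, 0, -0.8], "spin": 0}, {"translation": [0, 0, -2], "spin": 0}, {"translation": [0, 0, -4], "spin": 0}, {"translation": [0, 0, -2.5], "spin": 0}, {"translation": [0, 0, 0], "spin": 0}]'

```text
clock: 7.6
ee_pos: [0.6166, -0.1368, 0.2152]
ee_rot: [0.22, 3.133, -0.001]
ft_force: [1.4, 0.1, -5.7]
grip_width: 0.339
grasp_force: 64.3
```

```bash
cat >> h.py <<'E'
def held():
    """carrier in tool-yaw frame: top points of boss/arms seen by wrist cam, relative to grasp point"""
    s=robot.sense(); R=Ro.from_rotvec(s['ee_rot']).as_matrix(); g=s['ee_pos']+R[:,2]*.054
    W=cloud(robot.capture('wrist')).reshape(-1,3)
    c=np.array([-R[0,0],-R[1,0],0]);c/=np.linalg.norm(c); l=np.array([-c[1],c[0],0])
    d=W-g; X=d@c*1000;Y=d@l*1000;Z=d[:,2]*1000
    for k in range(-100,101,10):
        m=(abs(X-k)<5)&(abs(Y)<9)&(Z>-70)&(Z<30)
        if m.sum()>5: print((k,int(m.sum()),round(float(np.percentile(Z[m],50)),1),round(float(np.percentile(Z[m],95)),1)),end=' ')
    print()
E
python3 -c "
from h import *
plan(.5385,-.012,.150,-3)
held()
"
```

```text
grasp [ 0.6166 -0.1368  0.1612] carYaw -8.02 tilt [ 0.0005 -0.0009] -> spin -0.088 shift [ 8.45 12.06  1.1 ] F [ 1.4  0.1 -5.7] t 7.6 w 0.339
(-90, 343, -50.5, -49.4) (-80, 962, -49.8, -44.8) (-70, 1072, -41.8, -38.6) (-60, 1086, -37.2, -33.6) (-50, 1143, -33.0, -29.0) (-40, 1181, -28.9, -24.2) (-30, 1221, -24.8, -19.1) (-20, 2744, -12.1, 8.8) (-10, 1653, 10.4, 11.6) (0, 1420, 11.1, 12.1) (10, 927, 10.3, 11.4) (40, 259, -28.7, -25.3) (50, 446, -33.8, -29.7) (60, 396, -37.7, -34.6) (70, 268, -42.1, -39.3) (80, 187, -49.5, -48.6)
```

play_rows --targets '[{"translation": [0, 0, 0], "spin": -0.088}, {"translation": [2.8, 4, 0.0], "spin": 0}, {"translation": [2.8, 4, 0.0], "spin": 0}, {"translation": [2.8, 4, 0.0], "spin": 0}, {"translation": [0, 0, 1.0], "spin": 0}, {"translation": [0, 0, 0], "spin": 0}]'

```text
clock: 8.4
ee_pos: [0.5372, -0.0118, 0.2023]
ee_rot: [-0.08, -3.136, -0.0]
ft_force: [0.7, -0.0, -5.6]
grip_width: 0.339
grasp_force: 64.0
```

```bash
python3 -c "
from h import *
plan(.5385,-.012,.1106,-3)
for n in ['wrist','top']:
    c=robot.capture(n); W=cloud(c).reshape(-1,3)
    d=W[:,:2]-[.5385,-.012]; m=(abs(d[:,0])<.02)&(abs(d[:,1])<.036)&(W[:,2]>.07)&(W[:,2]<.092)
    P=W[m]; print(n,len(P))
    for y in (-.04,-.03,.01,.02):
        q=P[abs(P[:,1]-y+.002)<.006]
        if len(q): print(y,len(q),np.round(np.percentile(q[:,0],[5,50,95]),4),np.round(np.percentile(q[:,2],[50,95]),4), q[q[:,2].argmax()].round(4), q[:,0][q[:,2]>q[:,2].max()-.003].mean())
    if n=='wrist': save(c,'w4.png')
"
```

```text
grasp [ 0.537  -0.0118  0.1483] carYaw -2.93 tilt [-0.0045  0.0003] -> spin 0.001 shift [-0.17 -0.01  3.77] F [ 0.7 -0.  -5.6] t 8.4 w 0.339
wrist 917
-0.04 318 [0.5328 0.5356 0.5385] [0.0804 0.0859] [ 0.5385 -0.0388  0.0868] 0.5378335493294816
-0.03 213 [0.5331 0.5357 0.539 ] [0.0803 0.086 ] [ 0.5383 -0.0341  0.0866] 0.5379986981675111
0.01 215 [0.5356 0.5384 0.5414] [0.0805 0.0857] [0.5401 0.0096 0.0864] 0.5404112461980646
0.02 327 [0.5357 0.5385 0.5416] [0.0801 0.0859] [0.5396 0.0146 0.0871] 0.5408235389384439
top 0
```

View pics/w4.png

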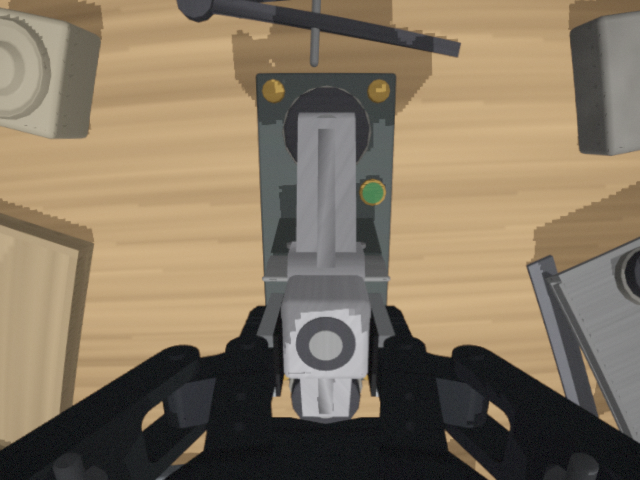

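The carrier sits squarely over the stand in this view. The edge crosses at row ~279, and the measured edge at mid-length is x≈0.539. I'll correct by 3 mm and lower it.

play_rows --targets '[{"translation": [-0.3, 0, 1.5], "spin": 0}, {"translation": [0, 0, 1.2], "spin": 0}, {"translation": [0, 0, 0.5], "spin": 0}, {"translation": [0, 0, 0.2], "spin": 0}, {"translation": [0, 0, 0.1], "spin": 0}, {"translation": [0, 0, 0], "spin": 0}]'

```text
clock: 9.25
ee_pos: [0.5419, -0.0122, 0.1702]
ee_rot: [0.081, 3.14, -0.0]
ft_force: [0.0, -0.0, -4.6]
grip_width: 0.337
grasp_force: 64.2
```

play_rows --targets '[{"translation": [0, 0, 0.1], "spin": 0}, {"translation": [0, 0, 0.1], "spin": 0}, {"translation": [0, 0, 0.0], "spin": 0}]'

```text
clock: 9.62
ee_pos: [0.5416, -0.0122, 0.1678]
ee_rot: [-0.081, -3.14, -0.0]
ft_force: [-0.1, 0.5, -5.3]
grip_width: 0.338
grasp_force: 64.2
```

```bash
python3 -c "
from h import *
plan(.5385,-.012,.1106,-3)"
```

```text
grasp [ 0.5416 -0.0122  0.1138] carYaw -2.96 tilt [-0.0001  0.0001] -> spin 0.001 shift [0.31 0.   0.32] F [-0.1  0.5 -5.3] t 9.625 w 0.338
```

play_rows --targets '[{"translation": [0.15, 0, 0.1], "spin": 0}, {"translation": [0, 0, 0.1], "spin": 0}, {"translation": [0, 0, 0.1], "spin": 0}, {"translation": [0, 0, 0], "spin": 0}]'

```text
clock: 10.12
ee_pos: [0.5408, -0.0122, 0.1658]
ee_rot: [0.081, 3.139, -0.0]
ft_force: [-0.2, 0.8, 2.2]
grip_width: 0.34
grasp_force: 65.2
```

```bash
python3 -c "
from h import *
plan(.5385,-.012,.1106,-3);held()"
```

```text
grasp [ 0.5409 -0.0122  0.1118] carYaw -2.97 tilt [ 0.0019 -0.0002] -> spin 0.001 shift [0.24 0.01 0.12] F [-0.2  0.8  2.2] t 10.125 w 0.34
(-90, 346, -50.6, -49.3) (-80, 962, -49.9, -44.8) (-70, 1075, -41.8, -38.6) (-60, 1103, -37.3, -33.7) (-50, 1132, -33.1, -29.0) (-40, 1171, -28.9, -24.1) (-30, 1216, -24.7, -19.3) (-20, 2746, -11.9, 8.8) (-10, 1664, 10.4, 11.7) (0, 1422, 11.1, 12.2) (10, 903, 10.4, 11.4) (40, 257, -28.5, -25.3) (50, 449, -33.6, -29.6) (60, 391, -37.6, -34.6) (70, 265, -41.9, -39.3) (80, 188, -49.5, -48.6)
```

play_rows --fingers 0 --targets '[{"translation": [0, 0, 0], "spin": 0}, {"translation": [0, 0, 0], "spin": 0}, {"translation": [0, 0, 0], "spin": 0}, {"translation": [0, 0, -1.5], "spin": 0}, {"translation": [0, 0, -2.5], "spin": 0}, {"translation": [0, 0, 0], "spin": 0}, {"translation": [0, 0, 0], "spin": 0}, {"translation": [0, 0, 0], "spin": 0}, {"translation": [0, 0, 0], "spin": 0}, {"translation": [0, 0, 0], "spin": 0}]'

```text
clock: 11.42
ee_pos: [0.54, -0.0121, 0.2045]
ee_rot: [-0.081, -3.14, -0.0]
ft_force: [-0.1, -0.3, 0.3]
grip_width: 0.997
grasp_force: 0.0
```

```bash
python3 -c "
from h import *
plan(.540,-.012,.1106,-3);held()"
```

```text
grasp [ 0.5399 -0.0121  0.1505] carYaw -2.97 tilt [-0.0008  0.0003] -> spin 0.001 shift [-0.01  0.01  3.99] F [-0.1 -0.3  0.3] t 11.425 w 0.997
(-90, 566, -62.8, -61.6) (-80, 845, -63.4, -59.9) (-70, 894, -59.3, -57.3) (-60, 856, -58.2, -55.8) (-50, 834, -57.3, -54.2) (-40, 820, -56.6, -52.7) (-30, 785, -55.9, -51.1) (-20, 840, -52.1, -49.7) (-10, 1359, -43.3, -32.4) (0, 1037, -27.4, -26.1) (10, 741, -28.6, -27.2) (20, 501, -32.4, -30.2)
```

The end on the far (+x) side dropped to about 17°, so this one goes to the scrap tray. I'll regrasp it.

play_rows --targets '[{"translation": [-0.75, 0, 0], "spin": 0}, {"translation": [0, 0, 2], "spin": 0}, {"translation": [0, 0, 1.8], "spin": 0}, {"translation": [0, 0, 0.3], "spin": 0}, {"translation": [0, 0, 0], "spin": 0}]'

```text
clock: 12.1
ee_pos: [0.548, -0.0126, 0.1641]
ee_rot: [0.081, 3.14, 0.0]
ft_force: [0.9, -0.0, -0.5]
grip_width: 1.001
grasp_force: 0.0
```

play_rows --fingers 1 --targets '[{"translation": [0, 0, 0], "spin": 0}, {"translation": [0, 0, 0], "spin": 0}, {"translation": [0, 0, 0], "spin": 0}, {"translation": [0, 0, 0], "spin": 0}, {"translation": [0, 0, 0], "spin": 0}, {"translation": [0, 0, -0.5], "spin": 0}, {"translation": [0, 0, -2], "spin": 0}, {"translation": [0, 0, -4], "spin": 0}, {"translation": [0, 0, -3], "spin": 0}]'

```text
clock: 13.22
ee_pos: [0.5471, -0.0124, 0.2591]
ee_rot: [-0.081, -3.138, -0.001]
ft_force: [-0.1, -0.6, -4.8]
grip_width: 0.339
grasp_force: 60.3
```

```bash
python3 -c "
from h import *
plan(.493,-.438,.205,-23.3);held()"
```

```text
grasp [ 0.5469 -0.0124  0.2051] carYaw -2.97 tilt [-0.0021  0.0004] -> spin 0.355 shift [-11.88 -41.22   0.  ] F [-0.1 -0.6 -4.8] t 13.225 w 0.339
(-100, 908, -23.5, -21.4) (-90, 1443, -23.3, -21.2) (-80, 1447, -19.4, -17.5) (-70, 1445, -18.2, -15.9) (-60, 1409, -17.4, -14.3) (-50, 1361, -16.7, -12.9) (-40, 1316, -15.8, -11.4) (-30, 1354, -12.6, -10.0) (-20, 1926, -8.4, 1.1) (-10, 2278, 11.5, 13.7) (0, 1239, 11.6, 12.9) (10, 928, 8.4, 10.4) (20, 77, 5.3, 6.0)
```

play_rows --targets '[{"translation": [0, 0, 0], "spin": 0.178}, {"translation": [0, 0, 0], "spin": 0.177}, {"translation": [-1.5, -5.15, 0], "spin": 0}, {"translation": [-1.5, -5.15, 0], "spin": 0}, {"translation": [-1.5, -5.15, 0], "spin": 0}, {"translation": [-1.5, -5.15, 0], "spin": 0}, {"translation": [-1.5, -5.15, 0], "spin": 0}, {"translation": [-1.5, -5.15, 0], "spin": 0}, {"translation": [-1.5, -5.15, 0], "spin": 0}, {"translation": [-1.5, -5.15, 0], "spin": 0}, {"translation": [0, 0, 2], "spin": 0}, {"translation": [0, 0, 0], "spin": 0}]'

```text
clock: 14.78
ee_pos: [0.4931, -0.4376, 0.2345]
ee_rot: [-0.635, -3.07, -0.008]
ft_force: [-1.1, 1.2, -6.4]
grip_width: 0.337
grasp_force: 61.9
```

```bash
python3 -c "
from h import *
plan(.493,-.438,.10,-23.3)
c=robot.capture('wrist');save(c,'w5.png')"
```

```text
grasp [ 0.4928 -0.4372  0.1805] carYaw -23.39 tilt [-0.0052  0.0063] -> spin -0.002 shift [-0.11 -0.09  8.05] F [-1.1  1.2 -6.4] t 14.775 w 0.337
```

View pics/w5.png

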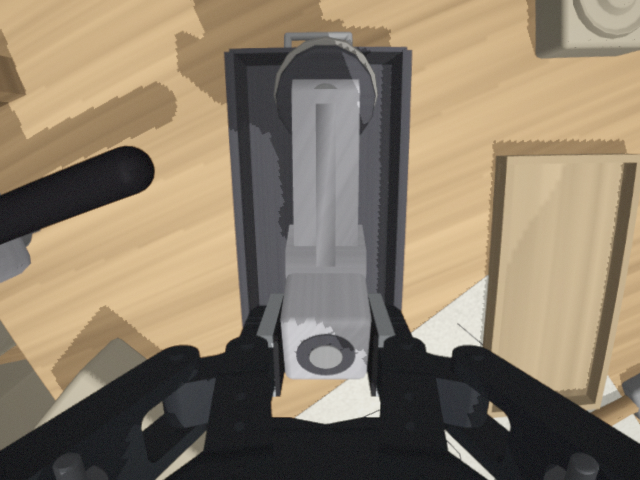

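The carrier is aligned over the deep tray: the tray rim spans columns 232–408 and the carrier is at 326. I'll lower it and roll it level on its low foot.

play_rows --targets '[{"translation": [0, 0, 3], "spin": 0}, {"translation": [0, 0, 3], "spin": 0}, {"translation": [0, 0, 1.4], "spin": 0}, {"translation": [0, 0, 0.6], "spin": 0}, {"translation": [0, 0, 0.5], "spin": 0}, {"translation": [0.4, 0, 0.4], "spin": 0}, {"translation": [0.4, 0, 0.4], "spin": 0}]'

```text
clock: 15.7
ee_pos: [0.4887, -0.4362, 0.1485]
ee_rot: [0.633, 3.072, -0.004]
ft_force: [-2.1, 2.6, 5.5]
grip_width: 0.339
grasp_force: 63.4
```

play_rows --targets '[{"translation": [0.5, 0, 0.4], "spin": 0}, {"translation": [0.6, 0, 0.4], "spin": 0}, {"translation": [0.6, 0, 0.4], "spin": 0}, {"translation": [0, 0, 0.3], "spin": 0}, {"translation": [0, 0, 0], "spin": 0}]'

```text
clock: 16.32
ee_pos: [0.4696, -0.4277, 0.1307]
ee_rot: [-0.635, -3.072, -0.001]
ft_force: [-6.2, 2.2, 7.3]
grip_width: 0.342
grasp_force: 63.5
```

```bash
python3 -c "
from h import *
plan(.4785,-.432,.074,-23.3);held()"
```

```text
grasp [ 0.4694 -0.4276  0.0767] carYaw -23.37 tilt [-0.0046  0.0015] -> spin -0.001 shift [-1.01 -0.04  0.26] F [-6.2  2.2  7.3] t 16.325 w 0.342
(-100, 1125, -38.6, -30.5) (-90, 194, -49.8, -47.9) (-80, 997, -48.3, -46.9) (-70, 1030, -41.3, -38.2) (-60, 1099, -36.7, -33.4) (-50, 1131, -32.7, -29.1) (-40, 1177, -28.8, -24.3) (-30, 1204, -25.0, -19.7) (-20, 1334, -18.3, -15.7) (-10, 2971, 7.6, 11.3) (0, 1466, 11.2, 12.3) (10, 1153, 10.5, 11.7) (20, 56, 8.9, 9.5) (40, 69, -28.2, -27.0) (50, 419, -33.9, -29.7) (60, 396, -38.1, -34.7) (70, 299, -42.7, -39.7) (80, 140, -51.0, -46.2)
```

play_rows --targets '[{"translation": [0, 0, 0.3], "spin": 0}, {"translation": [0, 0, 0.3], "spin": 0}, {"translation": [0, 0, 0], "spin": 0}]'

```text
clock: 16.75
ee_pos: [0.4694, -0.4277, 0.1292]
ee_rot: [-0.636, -3.073, 0.002]
ft_force: [-13.4, 10.1, 31.7]
grip_width: 0.341
grasp_force: 66.8
```

play_rows --fingers 0 --targets '[{"translation": [0, 0, -0.4], "spin": 0}, {"translation": [0, 0, 0], "spin": 0}, {"translation": [0, 0, 0], "spin": 0}, {"translation": [0, 0, 0], "spin": 0}, {"translation": [0, 0, -3], "spin": 0}, {"translation": [0, 0, -5], "spin": 0}, {"translation": [0, 0, -4], "spin": 0}]'

```text
clock: 17.62
ee_pos: [0.472, -0.4286, 0.2501]
ee_rot: [0.634, 3.077, -0.0]
ft_force: [0.9, -0.0, 0.3]
grip_width: 1.004
grasp_force: 0.0
```

```bash
python3 -c "
from h import *
plan(.596,.2215,.22,22);held()"
```

```text
grasp [ 0.472  -0.4286  0.1961] carYaw -23.3 tilt [ 0.     -0.0001] -> spin -0.791 shift [-35.85  55.63  -2.39] F [ 0.9 -0.   0.3] t 17.625 w 1.004
```

play_rows --targets '[{"translation": [0, 0, -0.8], "spin": -0.158}, {"translation": [0, 0, -0.8], "spin": -0.158}, {"translation": [0, 0, -0.8], "spin": -0.158}, {"translation": [0, 0, 0], "spin": -0.158}, {"translation": [0, 0, 0], "spin": -0.159}, {"translation": [-3, 4.65, 0], "spin": 0}, {"translation": [-3, 4.65, 0], "spin": 0}, {"translation": [-3, 4.65, 0], "spin": 0}, {"translation": [-3, 4.65, 0], "spin": 0}, {"translation": [-3, 4.65, 0], "spin": 0}, {"translation": [-3, 4.65, 0], "spin": 0}]'

```text
clock: 19.05
ee_pos: [0.5343, -0.1006, 0.2724]
ee_rot: [0.6, -3.084, -0.0]
ft_force: [0.6, -0.8, 0.8]
grip_width: 1.003
grasp_force: 0.0
```

play_rows --targets '[{"translation": [-3, 4.65, 0], "spin": 0}, {"translation": [-3, 4.65, 0], "spin": 0}, {"translation": [-3, 4.65, 0], "spin": 0}, {"translation": [-3, 4.65, 0], "spin": 0}, {"translation": [-3, 4.65, 0], "spin": 0}, {"translation": [-2.9, 4.5, 0], "spin": 0}, {"translation": [0, 0, 0], "spin": 0}]'

```text
clock: 19.92
ee_pos: [0.596, 0.2257, 0.2716]
ee_rot: [0.608, -3.081, -0.001]
ft_force: [-0.3, -0.4, -0.0]
grip_width: 1.0
grasp_force: 0.0
```

```bash
python3 - <<'E'
from h import *
plan(.5965,.220,.1305,22)
W=cloud(robot.capture('wrist')).reshape(-1,3)
d=W[:,:2]-[.592,.218]; m=(np.hypot(*d.T)<.03)&(W[:,2]>.13); P=W[m]
c=np.array([.927,.375]);l=np.array([-.375,.927]); X=(P[:,:2]-[.592,.218])@c;Y=(P[:,:2]-[.592,.218])@l
print(len(P),np.round(np.percentile(X,[2,50,98]),4),np.round(np.percentile(Y,[2,50,98]),4),np.percentile(P[:,2],[5,50,98]).round(4))
# carrier in scrap tray, from the top camera
W=cloud(robot.capture('top')).reshape(-1,3); c=np.array([.917,-.399]);l=np.array([.399,.917]);d=W[:,:2]-[.4785,-.432];X=d@c*1000;Y=d@l*1000
for k in range(-80,81,20):
    m=(abs(X-k)<6)&(abs(Y)<8); print(k,round(float(np.median(W[m,2]))*1000,1),end=' ')
m=(W[:,2]>.078)&(abs(X)<60)&(abs(Y)<50); print('boss',X[m].mean(),Y[m].mean(),m.sum())
E
```

```text
grasp [0.596  0.2257 0.2176] carYaw 22.32 tilt [-0.0008  0.0004] -> spin 0.006 shift [ 0.16 -0.56  8.71] F [-0.3 -0.4 -0. ] t 19.925 w 1.0
22404 [-0.0123 -0.004   0.0106] [-0.0273 -0.0009  0.0272] [0.1379 0.2843 0.2974]
-80 33.1 -60 41.9 -40 50.6 -20 82.9 0 85.3 20 50.0 40 42.6 60 33.1 80 9.2 boss -10.637896647291521 2.164994372985737 172
```

```bash
python3 - <<'E'
from h import *
W=cloud(robot.capture('wrist')).reshape(-1,3)
d=W[:,:2]-[.592,.218]; m=(np.hypot(*d.T)<.03)&(W[:,2]>.128)&(W[:,2]<.155); P=W[m]
c=np.array([.927,.375]);l=np.array([-.375,.927]); X=(P[:,:2]-[.592,.218])@c;Y=(P[:,:2]-[.592,.218])@l
print(len(P),np.round(np.percentile(X,[2,50,98]),4),np.round(np.percentile(Y,[2,50,98]),4),np.percentile(P[:,2],[5,50,98]).round(4))
for k in (-.01,0,.01): print(k,np.percentile(Y[abs(X-k)<.004],[4,96]).round(4))
E
```

```text
2942 [-0.0121  0.001   0.018 ] [-0.014   0.0003  0.0143] [0.132  0.1394 0.1447]
-0.01 [-0.013   0.0132]
0 [-0.0135  0.0137]
0.01 [-0.0134  0.0135]
```

play_rows --targets '[{"translation": [0, -0.55, 0], "spin": 0}, {"translation": [0, 0, 4.2], "spin": 0}, {"translation": [0, 0, 3.0], "spin": 0}, {"translation": [0, 0, 1.5], "spin": 0}, {"translation": [0, 0, 0], "spin": 0}]'

```text
clock: 20.7
ee_pos: [0.5979, 0.2158, 0.1853]
ee_rot: [0.597, -3.082, 0.0]
ft_force: [0.2, -0.4, -0.1]
grip_width: 1.002
grasp_force: 0.0
```

play_rows --fingers 1 --targets '[{"translation": [0, 0, 0], "spin": 0}, {"translation": [0, 0, 0], "spin": 0}, {"translation": [0, 0, 0], "spin": 0}, {"translation": [0, 0, 0], "spin": 0}, {"translation": [0, 0, 0], "spin": 0}, {"translation": [0, 0, 0], "spin": 0}, {"translation": [0, 0, -1], "spin": 0}, {"translation": [0, 0, -3], "spin": 0}, {"translation": [0, 0, -3.5], "spin": 0}, {"translation": [0, 0, -3], "spin": 0}, {"translation": [0, 0, 0], "spin": 0}]'

```text
clock: 22.08
ee_pos: [0.5992, 0.217, 0.2931]
ee_rot: [-0.599, 3.08, -0.0]
ft_force: [-0.7, 0.7, -4.1]
grip_width: 0.339
grasp_force: 63.4
```

```bash
python3 -c "
from h import *
plan(.575,-.134,.235,-8);held()"
```

```text
grasp [0.5994 0.2171 0.2391] carYaw 22.01 tilt [0.0041 0.0007] -> spin 0.524 shift [ -2.46 -35.1    0.37] F [-0.7  0.7 -4.1] t 22.075 w 0.339
(-50, 8, -69.4, -68.7) (-40, 759, -64.5, -58.1) (-30, 1005, -53.3, -45.1) (-20, 1995, -34.4, 2.0) (-10, 2577, 4.2, 8.0) (0, 1699, 10.1, 12.1) (10, 285, 11.4, 12.4) (20, 359, -9.7, -8.1) (30, 790, -10.3, -8.0) (40, 871, -12.1, -7.8) (50, 263, -11.8, -8.1)
```

Same procedure: over the bench spot, then roll it level.

play_rows --targets '[{"translation": [0, 0, 0], "spin": 0.175}, {"translation": [0, 0, 0], "spin": 0.175}, {"translation": [0, 0, 0], "spin": 0.174}, {"translation": [-0.35, -5.0, 0], "spin": 0}, {"translation": [-0.35, -5.0, 0], "spin": 0}, {"translation": [-0.35, -5.0, 0], "spin": 0}, {"translation": [-0.35, -5.0, 0], "spin": 0}, {"translation": [-0.35, -5.0, 0], "spin": 0}, {"translation": [-0.35, -5.0, 0], "spin": 0}, {"translation": [-0.35, -5.0, 0], "spin": 0}, {"translation": [0, 0, 0], "spin": 0}]'

```text
clock: 23.5
ee_pos: [0.5725, -0.1365, 0.2881]
ee_rot: [-0.228, -3.129, -0.0]
ft_force: [-0.7, 0.6, -4.4]
grip_width: 0.337
grasp_force: 62.7
```

play_rows --targets '[{"translation": [0, 0, 4], "spin": 0}, {"translation": [0, 0, 5], "spin": 0}, {"translation": [0, 0, 3.2], "spin": 0}, {"translation": [0, 0, 0.8], "spin": 0}, {"translation": [-0.2, 0, 0.5], "spin": 0}, {"translation": [-0.4, 0, 0.5], "spin": 0}, {"translation": [-0.6, 0, 0.5], "spin": 0}, {"translation": [-0.6, 0, 0.4], "spin": 0}]'

```text
clock: 24.5
ee_pos: [0.5951, -0.1345, 0.1446]
ee_rot: [0.217, 3.125, 0.002]
ft_force: [6.0, 2.5, 9.3]
grip_width: 0.339
grasp_force: 66.2
```

```bash
python3 -c "
from h import *
plan(.575,-.134,.071,-8);held()"
```

```text
grasp [ 0.5955 -0.1345  0.0906] carYaw -7.94 tilt [0.009  0.0007] -> spin 0.001 shift [ 2.06 -0.24  1.95] F [6.  2.5 9.3] t 24.5 w 0.339
(-80, 133, -68.5, -67.3) (-70, 797, -67.1, -60.6) (-60, 928, -55.5, -51.2) (-50, 979, -48.4, -43.6) (-40, 1064, -41.2, -35.8) (-30, 1143, -34.2, -27.8) (-20, 2522, -21.1, 6.3) (-10, 1957, 7.8, 9.9) (0, 1510, 10.3, 11.4) (10, 564, 10.8, 11.8) (30, 415, -17.4, -15.0) (40, 650, -21.7, -17.4) (50, 582, -23.2, -19.6) (60, 348, -24.9, -21.9)
```

play_rows --targets '[{"translation": [-0.7, 0, 0.4], "spin": 0}, {"translation": [-0.6, 0, 0.4], "spin": 0}, {"translation": [-0.5, 0, 0.4], "spin": 0}, {"translation": [-0.3, 0, 0.4], "spin": 0}, {"translation": [0, 0, 0.3], "spin": 0}, {"translation": [0, 0, 0.2], "spin": 0}, {"translation": [0, 0, 0], "spin": 0}]'

```text
clock: 25.42
ee_pos: [0.6132, -0.1371, 0.1265]
ee_rot: [0.217, 3.129, 0.001]
ft_force: [-7.6, 8.7, 34.9]
grip_width: 0.339
grasp_force: 70.3
```

play_rows --targets '[{"translation": [0, 0, -1.0], "spin": 0}, {"translation": [0, 0, -2], "spin": 0}, {"translation": [0, 0, -4], "spin": 0}, {"translation": [0, 0, -2.5], "spin": 0}, {"translation": [0, 0, 0], "spin": 0}]'

```text
clock: 26.05
ee_pos: [0.6128, -0.1389, 0.2164]
ee_rot: [0.219, 3.132, -0.002]
ft_force: [0.5, -0.4, -4.4]
grip_width: 0.34
grasp_force: 65.5
```

```bash
python3 -c "
from h import *
plan(.540,-.012,.150,-3);held()"
```

```text
grasp [ 0.6129 -0.139   0.1624] carYaw -8.01 tilt [ 0.0015 -0.0012] -> spin -0.087 shift [ 7.95 12.3   1.22] F [ 0.5 -0.4 -4.4] t 26.05 w 0.34
(-90, 559, -50.9, -49.8) (-80, 968, -49.3, -43.5) (-70, 1072, -41.1, -37.9) (-60, 1095, -36.7, -33.0) (-50, 1158, -32.4, -28.3) (-40, 1195, -28.2, -23.3) (-30, 1288, -23.9, -18.6) (-20, 2779, -4.2, 9.9) (-10, 1609, 10.5, 11.8) (0, 1377, 10.8, 11.8) (10, 623, 9.9, 11.0) (30, 39, -25.0, -24.1) (40, 412, -30.9, -25.9) (50, 448, -34.7, -30.9) (60, 401, -38.7, -35.8) (70, 193, -42.9, -40.6) (80, 293, -49.6, -48.8)
```

play_rows --targets '[{"translation": [0, 0, 0], "spin": -0.087}, {"translation": [2.5, 4.1, 0.0], "spin": 0}, {"translation": [2.6, 4.1, 0.0], "spin": 0}, {"translation": [2.6, 4.1, 0.0], "spin": 0}, {"translation": [0, 0, 1.3], "spin": 0}, {"translation": [0, 0, 1.7], "spin": 0}, {"translation": [0, 0, 1.2], "spin": 0}, {"translation": [0, 0, 0.4], "spin": 0}, {"translation": [0, 0, 0], "spin": 0}]'

```text
clock: 27.22
ee_pos: [0.5418, -0.012, 0.1693]
ee_rot: [-0.084, -3.139, -0.0]
ft_force: [0.1, -0.5, -3.6]
grip_width: 0.342
grasp_force: 65.4
```

```bash
python3 -c "
from h import *
plan(.5422,-.012,.111,-3)"
```

```text
grasp [ 0.5417 -0.012   0.1153] carYaw -3.06 tilt [-0.0011  0.0002] -> spin -0.001 shift [-0.05  0.    0.43] F [ 0.1 -0.5 -3.6] t 27.225 w 0.342
```

play_rows --targets '[{"translation": [0, 0, 0.2], "spin": 0}, {"translation": [0, 0, 0.1], "spin": 0}, {"translation": [0, 0, 0.1], "spin": 0}, {"translation": [0, 0, 0.05], "spin": 0}, {"translation": [0, 0, 0], "spin": 0}]'

```text
clock: 27.85
ee_pos: [0.5429, -0.0118, 0.1662]
ee_rot: [0.083, 3.138, -0.0]
ft_force: [2.8, 0.1, 0.9]
grip_width: 0.341
grasp_force: 65.7
```

```bash
python3 -c "
from h import *
plan(.5422,-.012,.111,-3)"
```

```text
grasp [ 0.543  -0.0118  0.1122] carYaw -3.02 tilt [ 0.0026 -0.0003] -> spin -0.0 shift [ 0.08 -0.02  0.12] F [2.8 0.1 0.9] t 27.85 w 0.341
```

play_rows --targets '[{"translation": [-0.1, 0, 0], "spin": 0}, {"translation": [-0.05, 0, 0.05], "spin": 0}, {"translation": [0, 0, 0], "spin": 0}, {"translation": [0, 0, 0], "spin": 0}]'

```text
clock: 28.35
ee_pos: [0.5433, -0.0118, 0.1659]
ee_rot: [0.083, 3.14, -0.0]
ft_force: [-1.9, 1.2, 7.9]
grip_width: 0.342
grasp_force: 66.9
```

```bash
python3 -c "
from h import *
plan(.5422,-.012,.111,-3)"
```

```text
grasp [ 0.5434 -0.0118  0.1119] carYaw -3.02 tilt [ 0.0005 -0.0003] -> spin -0.0 shift [ 0.12 -0.03  0.09] F [-1.9  1.2  7.9] t 28.35 w 0.342
```

play_rows --targets '[{"translation": [0.04, 0, -0.1], "spin": 0}, {"translation": [0, 0, 0], "spin": 0}, {"translation": [0, 0, 0], "spin": 0}]'

```text
clock: 28.72
ee_pos: [0.5432, -0.0118, 0.166]
ee_rot: [0.083, 3.14, -0.0]
ft_force: [1.0, -1.0, 2.5]
grip_width: 0.338
grasp_force: 65.8
```

play_rows --fingers 0 --targets '[{"translation": [0, 0, 0], "spin": 0}, {"translation": [0, 0, 0], "spin": 0}, {"translation": [0, 0, 0], "spin": 0}, {"translation": [0, 0, -1.5], "spin": 0}, {"translation": [0, 0, -2.5], "spin": 0}, {"translation": [0, 0, 0], "spin": 0}, {"translation": [0, 0, 0], "spin": 0}, {"translation": [0, 0, 0], "spin": 0}, {"translation": [0, 0, 0], "spin": 0}, {"translation": [0, 0, 0], "spin": 0}, {"translation": [0, 0, 0], "spin": 0}]'

```text
clock: 30.1
ee_pos: [0.5429, -0.0117, 0.2057]
ee_rot: [-0.083, -3.14, -0.0]
ft_force: [-0.1, 0.4, -0.3]
grip_width: 0.999
grasp_force: 0.0
```

```bash
python3 -c "
from h import *
plan(.5422,-.012,.1106,-3);held()"
```

```text
grasp [ 0.5429 -0.0117  0.1517] carYaw -3.03 tilt [-0.0003  0.0001] -> spin -0.0 shift [ 0.07 -0.04  4.11] F [-0.1  0.4 -0.3] t 30.1 w 0.999
(-50, 159, -68.7, -67.1) (-40, 607, -67.2, -63.0) (-30, 794, -63.8, -58.1) (-20, 1533, -46.9, -29.8) (-10, 963, -29.1, -27.9) (0, 872, -28.8, -27.7) (10, 463, -29.7, -28.5) (30, 285, -65.2, -61.2) (40, 180, -68.5, -65.4)
```

It stays level, so this one goes to the ready tray. I'll regrasp it and carry it over.

play_rows --targets '[{"translation": [0.25, 0, 1], "spin": 0}, {"translation": [0, 0, 2], "spin": 0}, {"translation": [0, 0, 1.0], "spin": 0}, {"translation": [0, 0, 0], "spin": 0}]'

```text
clock: 30.65
ee_pos: [0.5397, -0.0114, 0.1648]
ee_rot: [-0.083, -3.138, -0.001]
ft_force: [0.0, -0.5, -0.6]
grip_width: 1.002
grasp_force: 0.0
```

play_rows --fingers 1 --targets '[{"translation": [0, 0, 0], "spin": 0}, {"translation": [0, 0, 0], "spin": 0}, {"translation": [0, 0, 0], "spin": 0}, {"translation": [0, 0, 0], "spin": 0}, {"translation": [0, 0, 0], "spin": 0}, {"translation": [0, 0, 0], "spin": 0}, {"translation": [0, 0, -1], "spin": 0}, {"translation": [0, 0, -3], "spin": 0}, {"translation": [0, 0, -3], "spin": 0}, {"translation": [0, 0, 0], "spin": 0}]'

```text
clock: 31.9
ee_pos: [0.5416, -0.0117, 0.2377]
ee_rot: [0.083, 3.137, -0.001]
ft_force: [0.3, -0.3, -4.2]
grip_width: 0.337
grasp_force: 60.1
```

```bash
python3 -c "
from h import *
plan(.617,-.278,.16,-23.5);held()"
```

```text
grasp [ 0.5418 -0.0117  0.1837] carYaw -3.02 tilt [ 0.0039 -0.0005] -> spin 0.357 shift [-17.5  -21.42   2.42] F [ 0.3 -0.3 -4.2] t 31.9 w 0.337
(-90, 316, -51.8, -50.5) (-80, 949, -51.0, -46.2) (-70, 1073, -43.0, -39.8) (-60, 1074, -38.3, -35.1) (-50, 1124, -34.1, -30.1) (-40, 1158, -29.9, -25.1) (-30, 1194, -25.5, -20.1) (-20, 2713, -13.4, 7.8) (-10, 1657, 9.6, 10.9) (0, 1389, 10.3, 11.4) (10, 926, 9.5, 10.6) (40, 267, -29.5, -25.9) (50, 426, -34.3, -30.5) (60, 395, -38.1, -35.0) (70, 291, -42.6, -39.9) (80, 195, -50.0, -49.0)
```

play_rows --targets '[{"translation": [0, 0, 0], "spin": 0.179}, {"translation": [0, 0, 0], "spin": 0.178}, {"translation": [-3.5, -4.3, 0], "spin": 0}, {"translation": [-3.5, -4.3, 0], "spin": 0}, {"translation": [-3.5, -4.3, 0], "spin": 0}, {"translation": [-3.5, -4.3, 0], "spin": 0}, {"translation": [-3.5, -4.3, 0], "spin": 0}, {"translation": [0, 0, 2.5], "spin": 0}, {"translation": [0, 0, 0], "spin": 0}]'

```text
clock: 33.08
ee_pos: [0.613, -0.2779, 0.2055]
ee_rot: [-0.639, -3.067, -0.005]
ft_force: [-0.8, 0.7, -4.1]
grip_width: 0.341
grasp_force: 60.8
```

```bash
python3 -c "
from h import *
plan(.617,-.278,.078,-23.5)
c=robot.capture('wrist');save(c,'w6.png')"
```

```text
grasp [ 0.6125 -0.2777  0.1516] carYaw -23.55 tilt [-0.0081  0.0053] -> spin -0.001 shift [-0.49  0.13  7.35] F [-0.8  0.7 -4.1] t 33.075 w 0.341
```

View pics/w6.png

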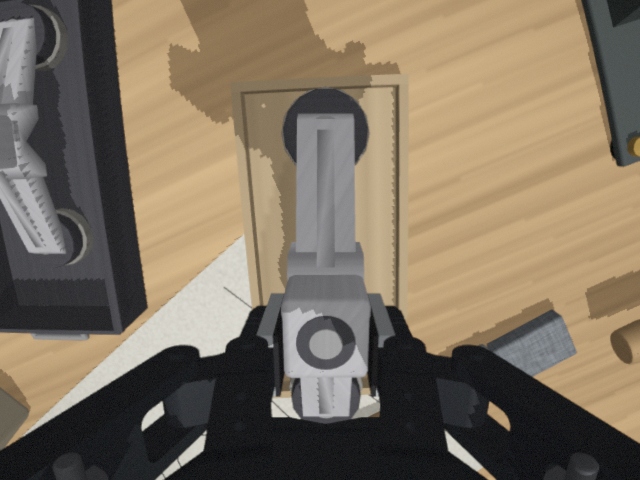

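The carrier is centred over the shallow tray (rim columns 235–408, carrier at 326), and the first carrier stands in the steel tray at the left. I'll lower it.

play_rows --targets '[{"translation": [-0.4, 0.1, 3], "spin": 0}, {"translation": [0, 0, 2.5], "spin": 0}, {"translation": [0, 0, 1.0], "spin": 0}, {"translation": [0, 0, 0.4], "spin": 0}, {"translation": [0, 0, 0.3], "spin": 0}, {"translation": [0, 0, 0.2], "spin": 0}, {"translation": [0, 0, 0.1], "spin": 0}, {"translation": [0, 0, 0], "spin": 0}]'

```text
clock: 34.12
ee_pos: [0.6195, -0.2793, 0.1361]
ee_rot: [0.639, 3.075, -0.0]
ft_force: [-0.4, -0.6, -3.8]
grip_width: 0.335
grasp_force: 60.8
```

```bash
python3 -c "
from h import *
plan(.617,-.278,.077,-23.5)"
```

```text
grasp [ 0.6195 -0.2793  0.0821] carYaw -23.49 tilt [ 0.0003 -0.0001] -> spin 0.0 shift [0.28 0.02 0.51] F [-0.4 -0.6 -3.8] t 34.125 w 0.335
```

play_rows --targets '[{"translation": [0, 0, 0.2], "spin": 0}, {"translation": [0, 0, 0.2], "spin": 0}, {"translation": [0, 0, 0.2], "spin": 0}, {"translation": [0, 0, 0.2], "spin": 0}, {"translation": [0, 0, 0], "spin": 0}]'

```text
clock: 34.75
ee_pos: [0.6198, -0.2794, 0.133]
ee_rot: [0.638, 3.072, -0.002]
ft_force: [-6.8, 3.3, 20.8]
grip_width: 0.342
grasp_force: 64.3
```

Seated on the floor with about 25 N on it. I'll release and back off.

play_rows --targets '[{"translation": [0, 0, -0.3], "spin": 0}, {"translation": [0, 0, 0], "spin": 0}]'

```text
clock: 35.0
ee_pos: [0.6199, -0.2794, 0.1331]
ee_rot: [0.639, 3.074, -0.001]
ft_force: [-3.6, 1.6, 10.3]
grip_width: 0.339
grasp_force: 62.8
```

play_rows --fingers 0 --targets '[{"translation": [0, 0, 0], "spin": 0}, {"translation": [0, 0, 0], "spin": 0}, {"translation": [0, 0, 0], "spin": 0}, {"translation": [0, 0, -2], "spin": 0}, {"translation": [0, 0, -4], "spin": 0}, {"translation": [0, 0, -5], "spin": 0}, {"translation": [4, 5, -1], "spin": 0}, {"translation": [3.5, 5, 0], "spin": 0}, {"translation": [3.5, 5, 0], "spin": 0}, {"translation": [0, 0, 0], "spin": 0}]'

```text
clock: 36.25
ee_pos: [0.5777, -0.0959, 0.2508]
ee_rot: [-0.631, -3.076, -0.001]
ft_force: [-0.2, -0.4, -0.2]
grip_width: 1.0
grasp_force: 0.0
```

```bash
python3 - <<'E'
from h import *
plan(.617,-.278,.2,-23.5)
W=cloud(robot.capture('top')).reshape(-1,3); c=np.array([.917,-.399]);l=np.array([.399,.917])
for o in ([.617,-.278],[.4785,-.432]):
    d=W[:,:2]-o;X=d@c*1000;Y=d@l*1000
    for k in range(-80,81,20):
        m=(abs(X-k)<6)&(abs(Y)<8); print(k,round(float(np.nanmedian(W[m,2]))*1000,1),end=' ')
    m=(W[:,2]>.076)&(W[:,2]<.1)&(abs(X)<60)&(abs(Y)<50); print('boss',X[m].mean(),Y[m].mean(),m.sum())
E
```

```text
grasp [ 0.5776 -0.0959  0.1968] carYaw -23.17 tilt [-0.0009  0.0011] -> spin 0.006 shift [-10.87 -15.13  -0.35] F [-0.2 -0.4 -0.2] t 36.25 w 1.0
-80 27.7 -60 40.0 -40 50.1 -20 59.0 0 88.9 20 82.2 40 48.0 60 39.8 80 27.4 boss -0.1570982077226944 1.8663640426524184 161
-80 33.2 -60 41.4 -40 50.4 -20 83.4 0 84.5 20 49.6 40 41.8 60 33.5 80 13.0 boss -10.733878122317002 2.616162266529548 179
```

Both carriers stand level near their tray centres, and the robot is clear of everything.

```bash
python3 -c "
from h import *
print(robot.sign_off())"
```

```text
the job is handed in; nothing more can be done
None
```

Job handed in at about 36 s: the carrier that dropped an end stands in the steel scrap tray and the one that stayed level stands in the wooden tray; both measured level and let go, but the hand-in returned no verdict.

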